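# House blank from the tilt-out bin to the nailing board

## Task

Tip forward the tilt-out bin that holds the house-shaped pine blank (pointed top) and take the blank out, leaving the other two bins shut. Set the blank down flat on the nailing board, without dropping it, squarely with its flat end up against the stop batten, and push the bin fully shut again. Leave everything else on the table where it is.

Things in the scene. Friction and masses are not known exactly. Their poses are not given: they have to be found in the camera images.
- unit: Tilt-out bin unit: plywood case 130 mm deep (x), 447 wide (y), three wooden bins side by side, open at the top; case walls 154 high, bin fronts up to 185. Fixed to the bench, fronts facing the robot. Origin: on the bench under the middle of the bin fronts' outer faces; x points from the fronts into the case, y to the left bin, z up.
- bin_left (a joint): Tilt of the left (+y of the unit) bin about its bottom front edge, rad: 0 shut, grows as its top tips forward to the robot, stop at 0.8. No latch. Below about 0.45 its weight (0.5 kg, about 1 N at the knob) pulls it shut; beyond, it sinks slowly onto the stop and stays open. Inside it is 119 wide, 82 deep; front panel 141 wide, 160 high, 15 thick; sides 6 thick, 110 high in front, 55 at the back.
- bin_left_pivot (a point): Middle of the bottom front edge of the left (+y of the unit) bin, on its pivot axis, 25 mm above the bench, in the plane of the front's outer face; axes as the unit's, to which it is fixed. The bin's floor is 10 mm above this edge (shut). Pivots are 145 mm apart along the unit's y.
- bin_left_knob (a point): Middle of the head of the left (+y of the unit) bin's turned wooden knob: head 32 mm diameter, 24 long, on an 18 mm neck, its axis square to the front panel. The point is 30 mm in front of the panel's outer face, 145 mm up it from the pivot edge (15 below its top edge). Turns with the bin; z points up the panel, x into the bin.
- bin_middle (a joint): Tilt of the middle bin about its bottom front edge, rad: 0 shut, grows as its top tips forward to the robot, stop at 0.8. No latch. Below about 0.45 its weight (0.5 kg, about 1 N at the knob) pulls it shut; beyond, it sinks slowly onto the stop and stays open. Inside it is 119 wide, 82 deep; front panel 141 wide, 160 high, 15 thick; sides 6 thick, 110 high in front, 55 at the back.
- bin_middle_pivot (a point): Middle of the bottom front edge of the middle bin, on its pivot axis, 25 mm above the bench, in the plane of the front's outer face; axes as the unit's, to which it is fixed. The bin's floor is 10 mm above this edge (shut). Pivots are 145 mm apart along the unit's y.
- bin_middle_knob (a point): Middle of the head of the middle bin's turned wooden knob: head 32 mm diameter, 24 long, on an 18 mm neck, its axis square to the front panel. The point is 30 mm in front of the panel's outer face, 145 mm up it from the pivot edge (15 below its top edge). Turns with the bin; z points up the panel, x into the bin.
- bin_right (a joint): Tilt of the right (-y of the unit) bin about its bottom front edge, rad: 0 shut, grows as its top tips forward to the robot, stop at 0.8. No latch. Below about 0.45 its weight (0.5 kg, about 1 N at the knob) pulls it shut; beyond, it sinks slowly onto the stop and stays open. Inside it is 119 wide, 82 deep; front panel 141 wide, 160 high, 15 thick; sides 6 thick, 110 high in front, 55 at the back.
- bin_right_pivot (a point): Middle of the bottom front edge of the right (-y of the unit) bin, on its pivot axis, 25 mm above the bench, in the plane of the front's outer face; axes as the unit's, to which it is fixed. The bin's floor is 10 mm above this edge (shut). Pivots are 145 mm apart along the unit's y.
- bin_right_knob (a point): Middle of the head of the right (-y of the unit) bin's turned wooden knob: head 32 mm diameter, 24 long, on an 18 mm neck, its axis square to the front panel. The point is 30 mm in front of the panel's outer face, 145 mm up it from the pivot edge (15 below its top edge). Turns with the bin; z points up the panel, x into the bin.
- house_blank: House-shaped pine blank: 46 wide (its y), 22 thick (its x), 120 long (its z: straight sides for 97 mm, then a 90 degree gable 23 high). 50 to 110 g. Origin: centre of its flat end; z points to the gable. It stands on its flat end in one of the bins, just behind the front panel; with the bin tipped open it lies against the inside of the front panel, flat end on the bin floor.
- square_blank: Plain rectangular pine blank with a flat top, 46 x 22 x 120 mm, standing in another bin. Origin and axes as the house blank's. Not wanted.
- round_blank: Pine blank with a half-round top, 46 x 22 x 120 mm, standing in the third bin. Origin and axes as the house blank's. Not wanted.
- nailing_board: Nailing board, fixed to the bench: plywood 220 long (x), 180 wide (y), 18 thick, with a pine stop batten 20 high across its edge farther from the robot. Origin: centre of its underside; x points to the batten, z up. The batten's near face is at x = +85 mm, the board's top at z = 18 mm.
- nail_tray: Bystander, to be left alone: black plastic tray 170 x 235 x 45 mm with nails, in front and to the left of the unit. Origin: under its middle.
- screwdriver: Bystander, to be left alone: screwdriver with a red handle, lying in front of the bins, outside their swing. Origin: under its middle.
- glue_bottle: Bystander, to be left alone: white glue bottle, 60 mm diameter, 170 high, beyond the nailing board. Origin: under its middle.
- pencil_cup: Bystander, to be left alone: metal cup, 72 mm diameter, 95 high, to the left of the unit. Origin: under its middle.
- nailed_house: Bystander, to be left alone: larger house, 75 x 158 x 22 mm, with nails standing 17 mm out of it, lying flat to the right of the nailing board. Origin: under its middle.
Mind the look-alikes: they are no part of the job. What is shaped like the house_blank but orange is not meant.

How it is judged (in metres and radians):
On the way, in this order (a step that is already met when the one before it is completed fails the run):
1. the bin that holds the house blank is tipped open (more than 0.6 rad) (((value of joint bin_left above 0.6 rad and y of house_blank in the frame of bin_left_pivot between -0.065 and 0.065 m) or (value of joint bin_middle above 0.6 rad and y of house_blank in the frame of bin_middle_pivot between -0.065 and 0.065 m) or (value of joint bin_right above 0.6 rad and y of house_blank in the frame of bin_right_pivot between -0.065 and 0.065 m))), for 0.2 s.
2. the house blank is out of the bin and set down on the nailing board while the fingers still touch it (y of house_blank in the frame of nailing_board between -0.075 and 0.075 m and x of house_blank in the frame of nailing_board between -0.03 and 0.092 m and z of house_blank in the frame of nailing_board below 0.05 m and contact force between house_blank and nailing_board above 0.1 N and contact force between the fingers and house_blank above 0.1 N), for 0.05 s.
At the end, for the whole second after the job is handed in: The house blank lies still and flat (within 0.1 rad) on the nailing board, its flat end within 8 mm of the stop batten and square to it within 0.12 rad, within the board's width (its middle no more than 70 mm from the board's middle line); all three bins are shut (under 0.04 rad) (z of house_blank in the frame of nailing_board between 0.024 and 0.034 m and angle between the x axis of house_blank and the z axis of nailing_board, either way round below 0.1 rad and x of house_blank in the frame of nailing_board between 0.077 and 0.089 m and y of house_blank in the frame of nailing_board between -0.07 and 0.07 m and angle between the z axis of house_blank and the x axis of nailing_board, either way round below 0.12 rad and linear speed of house_blank below 0.02 m/s and value of joint each of bin_left, bin_middle, bin_right below 0.04 rad); the robot touches nothing.
It fails at once if a bin that does not hold the house blank is tipped open (more than 0.2 rad) ((value of joint bin_left above 0.2 rad and y of square_blank in the frame of bin_left_pivot between -0.065 and 0.065 m and x of square_blank in the frame of bin_left_pivot above -0.2 m) or (value of joint bin_left above 0.2 rad and y of round_blank in the frame of bin_left_pivot between -0.065 and 0.065 m and x of round_blank in the frame of bin_left_pivot above -0.2 m) or (value of joint bin_middle above 0.2 rad and y of square_blank in the frame of bin_middle_pivot between -0.065 and 0.065 m and x of square_blank in the frame of bin_middle_pivot above -0.2 m) or (value of joint bin_middle above 0.2 rad and y of round_blank in the frame of bin_middle_pivot between -0.065 and 0.065 m and x of round_blank in the frame of bin_middle_pivot above -0.2 m) or (value of joint bin_right above 0.2 rad and y of square_blank in the frame of bin_right_pivot between -0.065 and 0.065 m and x of square_blank in the frame of bin_right_pivot above -0.2 m) or (value of joint bin_right above 0.2 rad and y of round_blank in the frame of bin_right_pivot between -0.065 and 0.065 m and x of round_blank in the frame of bin_right_pivot above -0.2 m)).
It fails at once if one of the other two blanks is moved by more than 40 mm (distance of any of square_blank, round_blank from where it was at the start of the episode above 0.04 m).
It fails at once if the house blank is let fall onto the board or table (not held, more than 60 mm above the board's top, right of the bin unit) (z of house_blank in the frame of nailing_board above 0.09 m and y of house_blank in the frame of unit below -0.25 m and contact force between each of the arm, the fingers and house_blank below 0.01 N).
It fails at once if a bystander is moved by more than 30 mm or the glue bottle or cup is tipped over (distance of any of nail_tray, screwdriver, glue_bottle, pencil_cup, nailed_house from where it was at the start of the episode above 0.03 m or angle between any of glue_bottle, pencil_cup's own z axis and vertical above 0.5 rad).
It also fails if it takes over 64 s, if anything falls off the work surface, if the arm or the gripper's body presses on something with over 40 N, if the wrist force passes 120 N, or if a joint passes its speed limit or range.

## Robot

A 7-joint arm with a two-finger parallel gripper is mounted at the origin on the work surface. World frame = base frame: x ahead of the robot, y to its left, z up, the work surface at z = 0. Lengths are in m, angles in degrees, forces in N, time in s.
With the tool pointing down it reaches from about 0.4 to 0.9 m from the base axis. Payload 5.5 kg.
Tool frame: the origin (TCP) lies at the very end of the fingers, on their centre line; the grasp point (between the pads) lies 19 mm behind it; z points along the fingers, y is the direction in which the jaws open and shut (so a half turn about z gives the same grasp; the last joint's range is limited). The gripper opens to 85 mm and grips with 20 to 120 N. Pads are 22 mm wide; open, the fingers measure 114 mm over their backs; the gripper's body (76 mm by 85 mm) begins 54 mm behind the grasp point. The pads swing forward as they close: fully open they stand 13 mm farther back than shut.
Start: joints at [78.965, 28.699, -24.465, 88.831, 12.651, 65.22, -12.049], TCP at [0.286, -0.584, 0.231] pointing down, gripper open.
Joint ranges: [-164.97, 164.97], [-17.58, 116.51], [-87.97, 89.64], [11.32, 138.91], [-80.73, 260.73], [10.89, 115.49], [-147.41, 147.41]. Speed limits (degrees/s): [147.25, 147.25, 180, 180, 180, 180, 180].

## Interface

Orientations are given as [roll, pitch, yaw] about the fixed x, y, z axes, in that order (R = Rz(yaw) Ry(pitch) Rx(roll)).
In Python, from rig import * gives the robot as it stands. The module is installed in compiled form; this text tells all that it offers.
- The arm moves only by the tool servo_tool, never from a script. Its argument "increments" is one flat list of numbers, 4 for each row, row after row: the shift along the tool's x, y, z in mm, then the turn about the tool's z in rad. A call has 1 to 20 rows; each row shifts and turns the pose as measured when the row begins, along the tool's axes as they then stand; what a row does not reach is not made up. A row lasts 1/10 s, in which the tool goes at most 50 mm and 8.59 degrees, less where a joint would pass 70% of its speed; a pose out of reach is approached as far as the arm can. A call is refused whole if a number of a shift passes 50 or a number of a turn 0.15, either way. A call with a gripper value outside its range is refused whole. "hand" is the gripper's target within -1 to 1 (fully open at 1, half-way at 0, shut at -1), set as the call begins (left out, the last holds). The fingers move at their own pace and stop on an object; "squeeze" is the grip in N (left out, the last holds). Time passes only in rows, so rows that do not move let the fingers close. It gives the time, the measured TCP pose, the force and the opening at its end, in the units of the state.
- get_obs(): the state, without advancing time (a new reading comes with each control period).
- read_camera(name): name is "scene" or "top" or "wrist"; returns a dict with "frame" (420x560x3 uint8, red, green, blue), "intrinsics" (3x3 intrinsics, pixels), "origin" and "rotation" of the camera in the world; the wrist camera has in their place "T_tool_cam" (4x4, takes a point from camera to tool coordinates, whose origin is the TCP and whose axes are the flange's). Camera axes: x right, y down, z forward; pixel columns grow to the right and rows downward; lengths in m; the calibration is good to about 2 mm. A picture is of the moment at which its call begins: read the wrist's pose just before it. There is no depth.
- job_done(): hands the job in, once; it reports no verdict.
The state is a dict: "time": time; "joints": joint angles; "dq": joint speeds; "effort": joint torques, N m; "position": TCP position; "tool_rot": TCP orientation; "force": force on the tool from outside, world axes, zero at the start; "ft_torque": the same for the moment, N m; "gripper_width": finger opening in m.
Only numpy, scipy, OpenCV 4.12 (cv2) and the standard library are available. Lean on these libraries where they do the work, as an engineer would, in place of code of your own. Each camera call takes 0.05 s, during which the arm holds its last target.

## Working session

There is one attempt and no reset: what is moved stays moved. The work goes in short steps, Python scripts to look and compute and a tool call to move; the robot and the scene stay as the last step left them, time stands still between calls to the robot, and variables do not carry over. Pictures are saved under pics/ and viewed, and the job is handed in when it is done.

Besides the shell and the picture viewer there is one more tool, called after ">>>" as name(argument=value, ...), one argument or row to a line, values as JSON. servo_tool: Moves the arm, as the interface text tells. Its arguments: {"type":"object","properties":{"increments":{"type":"array"},"hand":{"type":"number"},"squeeze":{"type":"number"}},"required":["increments"]}

```bash
mkdir -p pics
python3 - <<'E'
from rig import *
import cv2
print(get_obs())
for n in ["scene","top","wrist"]:
    c=read_camera(n); cv2.imwrite(f"pics/{n}0.png",c["frame"][:,:,::-1])
    print(n,{k:v for k,v in c.items() if k!="frame"})
E
```

```text
{'time': 0.0, 'joints': array([ 78.96481402,  28.75422787, -24.45361499,  88.89301707,
        12.65227145,  65.21952192, -12.04952712]), 'dq': array([-0.03853266,  0.00646891, -0.01016343,  0.07931416,  0.02761907,
        0.04615311,  0.07342421]), 'effort': array([ 6.26174933e-04, -5.69512475e+01, -5.81649318e+00, -2.80934680e+01,
        1.04087059e-02,  1.20426391e-02, -2.08968970e-05]), 'position': array([ 0.28576399, -0.58302779,  0.23024396]), 'tool_rot': array([-1.79887099e+02, -2.71660559e-03,  2.61194639e+01]), 'force': array([-0.04894289,  0.54936304, -0.24004916]), 'ft_torque': array([0.05343034, 0.03948042, 0.01093604]), 'gripper_width': 0.0851637786251203}
scene {'intrinsics': array([[458.08410504,   0.        , 279.85420427],
       [  0.        , 458.08410504, 208.38956603],
       [  0.        ,   0.        ,   1.        ]]), 'origin': array([1.19853791, 0.77362615, 1.00514481]), 'rotation': array([-130.79043117,   -0.93924879,  141.51693369])}
top {'intrinsics': array([[508.23937965,   0.        , 277.8320863 ],
       [  0.        , 508.23937965, 206.15942123],
       [  0.        ,   0.        ,   1.        ]]), 'origin': array([ 0.33119854, -0.02556556,  1.72736879]), 'rotation': array([-1.72863979e+02, -1.55588346e-01, -8.93838457e+01])}
wrist {'intrinsics': array([[345.83830124,   0.        , 278.62069735],
       [  0.        , 345.83830124, 206.47615697],
       [  0.        ,   0.        ,   1.        ]]), 'T_tool_cam': array([[ 1.15787112e-03, -9.55858041e-01, -2.93826590e-01,
         7.43271922e-02],
       [ 9.99999223e-01,  1.24275528e-03, -1.02194322e-04,
         2.83760260e-04],
       [ 4.62837811e-04, -2.93826244e-01,  9.55858737e-01,
        -1.43273487e-01],
       [ 0.00000000e+00,  0.00000000e+00,  0.00000000e+00,
         1.00000000e+00]])}
```

View pics/scene0.png

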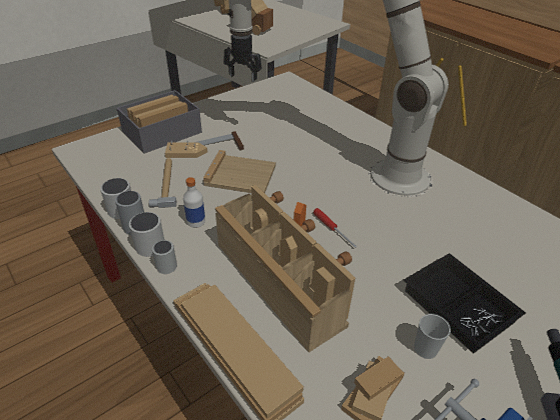

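View pics/top0.png

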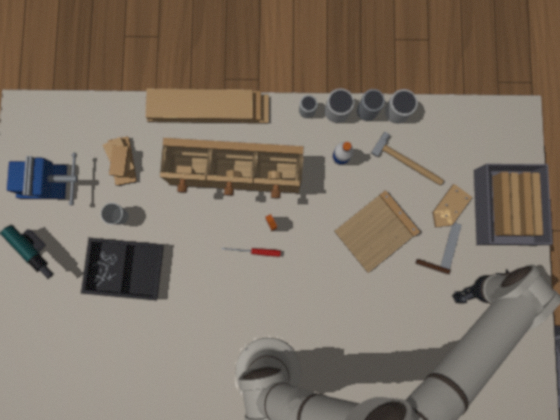

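View pics/wrist0.png

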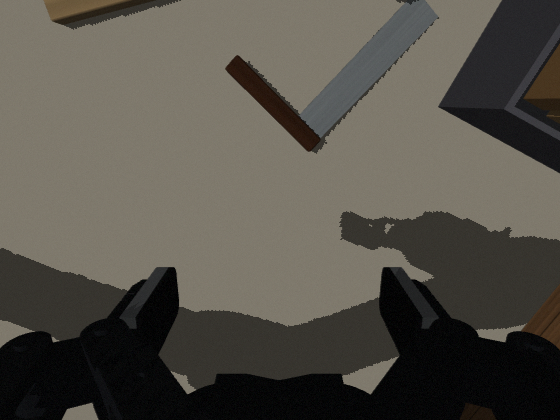

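Run:
```python
import cv2
a=cv2.imread("pics/scene0.png")[170:350,190:370]
cv2.imwrite("pics/z1.png",cv2.resize(a,(720,720),interpolation=cv2.INTER_CUBIC)[:600])
a=cv2.imread("pics/top0.png")[110:290,140:440]
cv2.imwrite("pics/z2.png",cv2.resize(a,(800,480),interpolation=cv2.INTER_CUBIC))
```

```text
(no output)
```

View pics/z1.png

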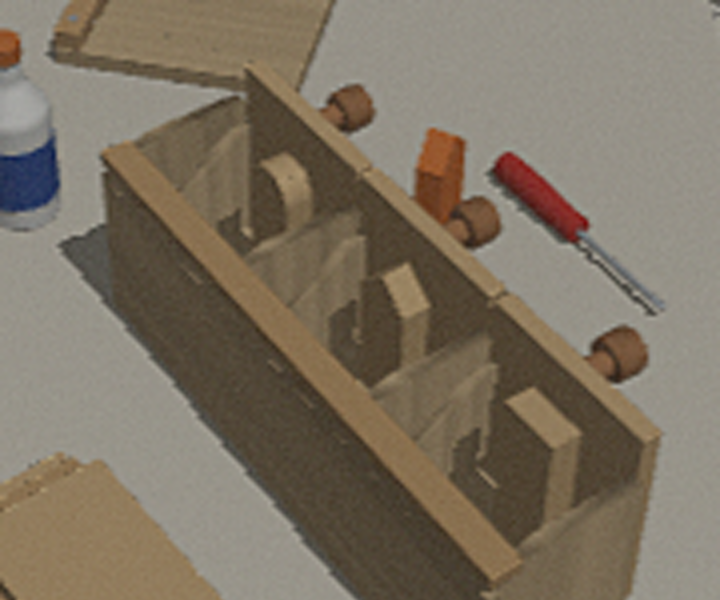

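View pics/z2.png

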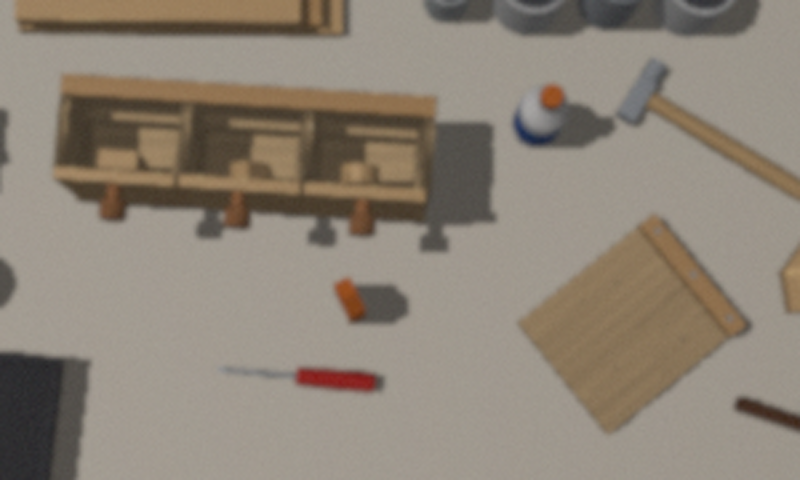

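Run:
```python
import cv2
a=cv2.imread("pics/scene0.png")[180:280,250:360]
cv2.imwrite("pics/z3.png",cv2.resize(a,(660,600),interpolation=cv2.INTER_CUBIC))
a=cv2.imread("pics/top0.png")[130:210,150:320]
cv2.imwrite("pics/z4.png",cv2.resize(a,None,fx=4.7,fy=4.7,interpolation=cv2.INTER_CUBIC))
a=cv2.imread("pics/top0.png")[180:280,320:430]
cv2.imwrite("pics/z5.png",cv2.resize(a,(660,600),interpolation=cv2.INTER_CUBIC))
a=cv2.imread("pics/scene0.png")[140:210,190:290]
cv2.imwrite("pics/z6.png",cv2.resize(a,(800,560),interpolation=cv2.INTER_CUBIC))
```

```text
(no output)
```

View pics/z3.png

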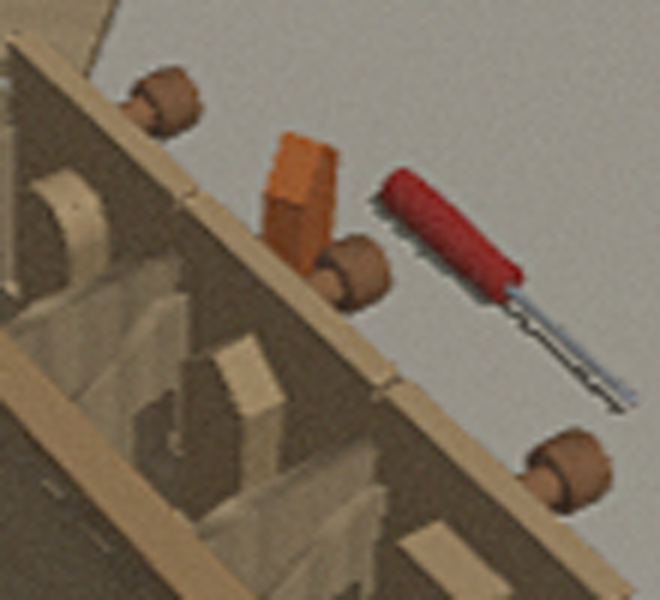

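View pics/z4.png

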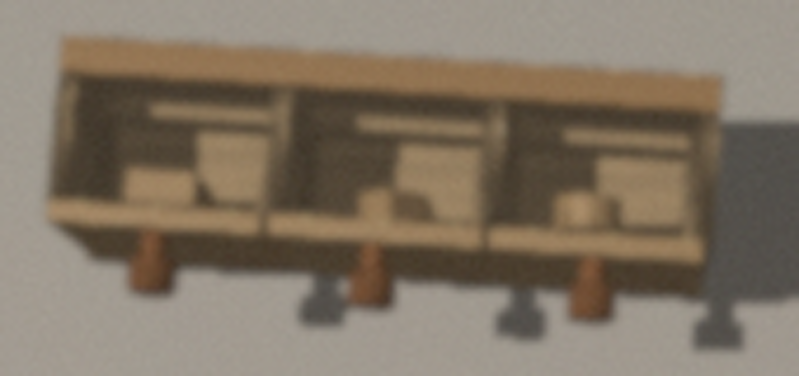

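View pics/z5.png

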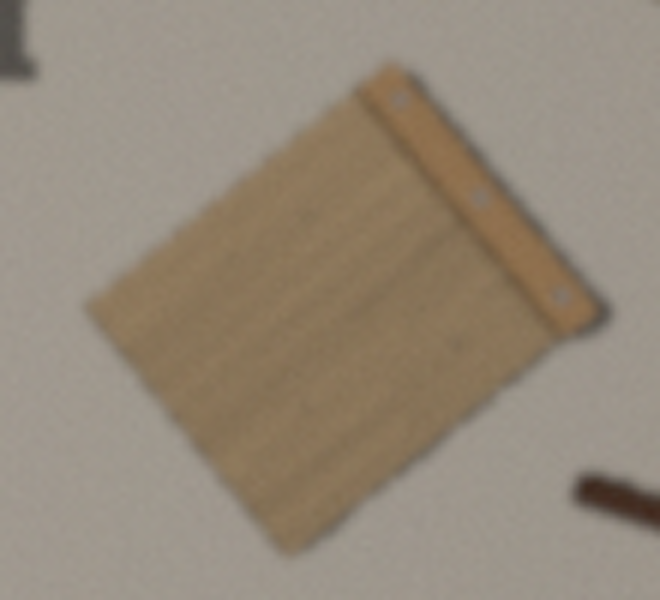

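View pics/z6.png

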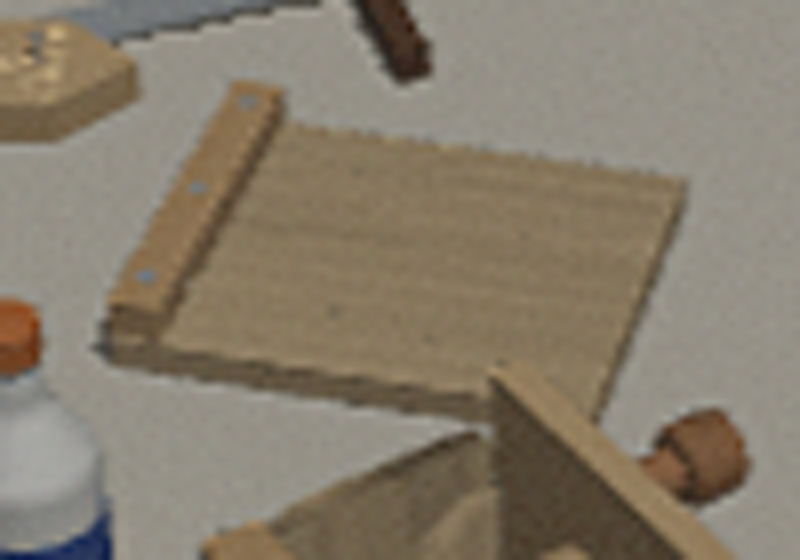

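```bash
cat > h.py <<'E'
import numpy as np
from scipy.spatial.transform import Rotation as R
from scipy.optimize import least_squares
from rig import *
def cam(n):
    c=read_camera(n); return c
CAL={}
def calib(n):
    if n not in CAL:
        c=read_camera(n); CAL[n]=(c["intrinsics"],c["origin"],R.from_euler("xyz",c["rotation"],degrees=True).as_matrix())
    return CAL[n]
def proj(n,p):
    K,o,Rm=calib(n); q=(np.atleast_2d(p)-o)@Rm; q=q@K.T; return q[:,:2]/q[:,2:]
def ray(n,uv,z):
    K,o,Rm=calib(n); d=Rm@np.linalg.solve(K,[uv[0],uv[1],1]); return o+d*(z-o[2])/d[2]
def px(z,s,off): return np.array(z,float)/s+np.array(off)-.5+.5/s
def fitpose(obs,x0):
    def W(v,p): c,s=np.cos(v[2]),np.sin(v[2]); return np.array([v[0]+c*p[0]-s*p[1],v[1]+s*p[0]+c*p[1],p[2]])
    def f(v): return np.concatenate([(proj(n,W(v,p))[0]-uv) for n,p,uv in obs])
    r=least_squares(f,x0,loss="soft_l1"); return r.x,f(r.x).reshape(-1,2)
E
cat > a.py <<'E'
from h import *
np.set_printoptions(precision=4,suppress=True)
o=[]
T=lambda p:px(p,4.7,(150,130)); S=lambda p:px(p,6,(250,180))
for p,q in [((0,.2155,.185),(50,218)),((0,-.2155,.185),(702,262))]+[((-.030,y,.170),q) for y,q in [(.145,(152,273)),(0,(371,287)),(-.145,(592,302))]]: o.append(("top",p,T(q)))
for p,q in [((-.030,-.145,.170),(172,102)),((-.030,0,.170),(360,272)),((-.03,.145,.17),(577,472)),((.015,-.2155,.185),(10,32)),((0,-.0725,.185),(195,190)),((0,.0725,.185),(402,378))]: o.append(("scene",p,S(q)))
v,r=fitpose(o,[.6,.1,0]);print("unit",v,np.degrees(v[2]));print(r)
o=[]
T=lambda p:px(p,6,(320,180)); S=lambda p:px(p,8,(190,140))
for p,q in [((-.11,.09,.018),(85,305)),((-.11,-.09,.018),(290,555)),((.085,.09,.038),(360,92)),((.085,-.09,.038),(570,335)),((.11,.09,.038),(395,62)),((.11,-.09,.038),(608,312))]: o.append(("top",p,T(q)))
for p,q in [((-.11,-.09,.018),(687,183)),((.085,-.09,.038),(285,92)),((.11,-.09,.038),(237,82)),((.11,.09,.038),(110,300)),((.085,.09,.038),(158,310))]: o.append(("scene",p,S(q)))
w,r=fitpose(o,[.5,-.3,-.7]);print("board",w,np.degrees(w[2]));print(r)
np.save("uv.npy",[v,w])
c,s=np.cos(v[2]),np.sin(v[2]); 
def tou(p): d=p[:2]-v[:2]; return np.array([c*d[0]+s*d[1],-s*d[0]+c*d[1]])
for n,q,z in [("scene",(215,352),.155),("scene",(250,335),.155),("scene",(285,400),.132),("scene",(250,420),.132)]: print("ridge",tou(ray(n,px(q,6,(250,180)),z)))
print("ridge top",tou(ray("top",px((376,200),4.7,(150,130)),.15)))
for q in [(285,135),(335,150),(270,190)]: pp=ray("scene",px(q,6,(250,180)),.0); print("orange top @0",pp)
for n,q,z in [("top",px((351,300),2.667,(140,110)),.06),("top",px((220,370),2.667,(140,110)),.01),("top",px((383,383),2.667,(140,110)),.015)]: p=ray(n,q,z); print(p,tou(p))
for q in [(342,152)]: p=ray("top",q,.1); print("glue",p)
E
python3 a.py
```

```text
unit [ 0.5999  0.1237 -0.0606] -3.472690201986667
[[-1.1167  0.3028]
 [-0.1861  0.8576]
 [-0.0316  0.5987]
 [-0.0037  0.9365]
 [-0.3483  1.0653]
 [-1.2295  0.5639]
 [-1.7078  0.7726]
 [-2.1906  0.4481]
 [-0.7521  0.9141]
 [ 1.121  -0.4372]
 [-0.2495 -0.5143]]
board [ 0.4625 -0.3595 -0.8938] -51.21048775860105
[[ 0.0388  0.3511]
 [-0.2118  1.0335]
 [-0.0269 -0.3844]
 [-0.5537  1.2062]
 [-0.1374  0.0752]
 [-1.146   0.4038]
 [-0.4096 -0.3488]
 [-0.4217 -0.5821]
 [-0.7441 -0.2328]
 [-1.3479  0.3285]
 [-0.5374  0.1226]]
ridge [ 0.0385 -0.0069]
ridge [ 0.0194 -0.007 ]
ridge [0.0163 0.0165]
ridge [0.0365 0.0177]
ridge top [0.035  0.0039]
orange top @0 [ 0.3934 -0.1181  0.    ]
orange top @0 [ 0.3793 -0.0908  0.    ]
orange top @0 [ 0.4307 -0.0868  0.    ]
[ 0.4866 -0.0069  0.06  ] [-0.1052 -0.1372]
[0.4007 0.1581 0.01  ] [-0.2009  0.0222]
[ 0.3864 -0.048   0.015 ] [-0.2027 -0.1843]
glue [ 0.7159 -0.2358  0.1   ]
```

>>> servo_tool(
  increments=[0, 0, -30, 0.13, 0, 0, 0, 0.13, 0, 0, 0, 0.13, 0, 0, 0, 0.13, 0, 0, 0, 0],
  hand=-1,
  squeeze=40,
)

```text
time: 0.75
position: [0.2855, -0.5828, 0.2607]
tool_rot: [-179.8, 0.1, -4.8]
force: [0.3, -0.4, -0.0]
gripper_width: 0.0121
```

```bash
cat >> h.py <<'E'
V,Wb=np.load("uv.npy") if __import__("os").path.exists("uv.npy") else (None,None)
def u2w(x,y,z,v=None):
    v=V if v is None else v
    c,s=np.cos(v[2]),np.sin(v[2]); return np.array([v[0]+c*x-s*y,v[1]+s*x+c*y,z])
def w2u(p,v=None):
    v=V if v is None else v
    c,s=np.cos(v[2]),np.sin(v[2]); d=np.array(p[:2])-v[:2]; return np.array([c*d[0]+s*d[1],-s*d[0]+c*d[1],p[2]])
def go(t,yaw=None):
    o=get_obs(); M=R.from_euler("xyz",o["tool_rot"],degrees=True).as_matrix()
    print("pos",o["position"].round(4),"rot",o["tool_rot"].round(1),"w",round(o["gripper_width"],4),"F",o["force"].round(1),"t",round(o["time"],2),"unit",w2u(o["position"]).round(4),"board",w2u(o["position"],Wb).round(4))
    print("j",o["joints"].round(0))
    print("toolshift mm",(1000*M.T@(np.array(t)-o["position"])).round(1), "turn", None if yaw is None else round(np.radians((o["tool_rot"][2]-yaw+90)%180-90),3))
E
python3 -c "
from h import *
go(u2w(.040,.043,.26),np.degrees(V[2]))"
```

```text
pos [ 0.2855 -0.5828  0.2607] rot [-1.798e+02  1.000e-01 -4.800e+00] w 0.0121 F [ 0.3 -0.4 -0. ] t 0.75 unit [-0.2711 -0.7242  0.2607] board [ 0.0631 -0.2779  0.2607]
j [ 75.  26. -19.  87.   9.  68. -40.]
toolshift mm [ 293.3 -774.2    2.8] turn -0.023
```

>>> servo_tool(
  increments=[14, -38, 0, -0.023, 15, -39, 0, 0, 15, -39, 0, 0, 15, -39, 0, 0, 15, -39, 0, 0, 15, -39, 0, 0, 15, -39, 0, 0, 15, -39, 0, 0, 15, -39, 0, 0, 15, -39, 0, 0, 15, -39, 0, 0, 15, -39, 0, 0, 15, -39, 0, 0, 15, -39, 0, 0, 15, -39, 0, 0, 15, -39, 0, 0, 15, -39, 0, 0, 15, -39, 0, 0, 15, -39, 0, 0, 15, -39, 0, 0],
)

```text
time: 2.75
position: [0.6148, 0.2077, 0.258]
tool_rot: [179.6, -0.0, 0.2]
force: [0.6, 0.6, 0.3]
gripper_width: -0.0002
```

```bash
python3 -c "
from h import *
import cv2
go(u2w(.035,.043,.26),np.degrees(V[2]))
for n in ['wrist','scene']: cv2.imwrite('pics/%s1.png'%n,read_camera(n)['frame'][:,:,::-1])"
```

```text
pos [0.6148 0.2077 0.258 ] rot [179.6  -0.    0.2] w -0.0002 F [0.6 0.6 0.3] t 2.75 unit [0.0098 0.0847 0.258 ] board [-0.3467  0.474   0.258 ]
j [   6.   30.  -39.   87.   20.   70. -126.]
toolshift mm [22.5 43.3 -1.7] turn 0.065
```

View pics/wrist1.png

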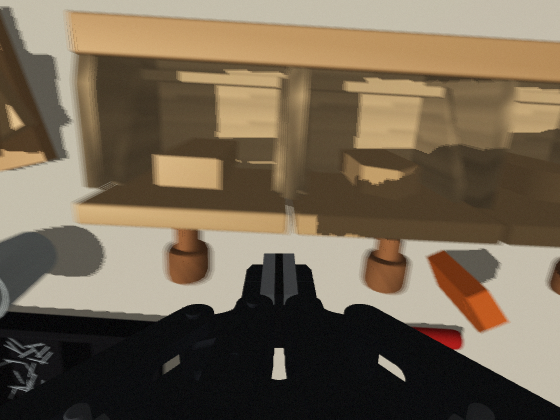

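```bash
cat >> h.py <<'E'
def wproj(P,o=None,c=None):
    o=get_obs() if o is None else o; c=read_camera("wrist") if c is None else c
    T=np.eye(4); T[:3,:3]=R.from_euler("xyz",o["tool_rot"],degrees=True).as_matrix(); T[:3,3]=o["position"]
    T=T@c["T_tool_cam"]; q=(np.atleast_2d(P)-T[:3,3])@T[:3,:3]; q=q@c["intrinsics"].T; return (q[:,:2]/q[:,2:]).round(1)
E
python3 -c "
from h import *
print(wproj([u2w(-.03,0,.17),u2w(-.03,.145,.17),u2w(0,.2155,.185),u2w(0.015,.2155,.185),u2w(.015,.0725,.185),u2w(.017,-.006,.155),u2w(.039,-.006,.155)]))
go(u2w(.034,.043,.26),np.degrees(V[2]))
"
```

```text
[[397.5 268.5]
 [201.3 255.1]
 [ 89.7 216.2]
 [ 87.7 194.3]
 [307.7 210. ]
 [410.  202.6]
 [415.7 173.6]]
pos [0.6134 0.211  0.2577] rot [1.798e+02 1.000e-01 6.000e-01] w 0.0001 F [-0.3 -0.5 -0.7] t 2.9 unit [0.0082 0.0879 0.2577] board [-0.3501  0.475   0.2577]
j [   6.   30.  -40.   87.   20.   70. -126.]
toolshift mm [22.6 46.6 -2.2] turn 0.07
```

>>> servo_tool(
  increments=[12, 23, 0, 0.07, 11, 23, 0, 0, 0, 0, 0, 0, 0, 0, 0, 0, 0, 0, 0, 0],
)

```text
time: 3.4
position: [0.6371, 0.1532, 0.257]
tool_rot: [179.5, 0.1, -4.0]
force: [0.3, -0.2, -0.5]
gripper_width: -0.0
```

```bash
python3 -c "
from h import *
import cv2
go(u2w(.034,.043,.165),np.degrees(V[2]))
print(wproj([u2w(-.03,0,.17),u2w(-.03,.145,.17),u2w(0,.2155,.185),u2w(0.015,.2155,.185),u2w(.015,.0725,.185),u2w(.017,-.006,.155),u2w(.039,-.006,.155)]))
for n in ['wrist']: cv2.imwrite('pics/%s2.png'%n,read_camera(n)['frame'][:,:,::-1])"
```

```text
pos [0.6371 0.1532 0.257 ] rot [ 1.795e+02  1.000e-01 -4.000e+00] w -0.0 F [ 0.3 -0.2 -0.5] t 3.4 unit [0.0353 0.0317 0.257 ] board [-0.2902  0.4572  0.257 ]
j [  10.   31.  -38.   86.   20.   70. -125.]
toolshift mm [ -1.3 -12.1  91.9] turn -0.009
[[319.4 293.2]
 [127.1 295.3]
 [  9.  269.8]
 [  3.7 249.7]
 [216.6 247.5]
 [326.7 227.9]
 [327.7 199.9]]
```

View pics/wrist2.png

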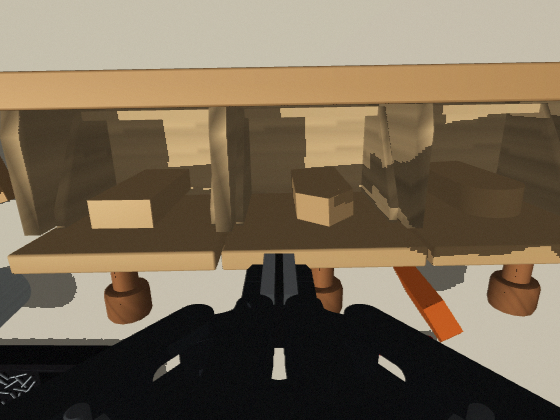

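>>> servo_tool(
  increments=[-1, -12, 0, 0, 0, 0, 20, 0, 0, 0, 30, 0, 0, 0, 25, 0, 0, 0, 10, 0, 0, 0, 4, 0, 0, 0, 0, 0],
)

```text
time: 4.2
position: [0.6354, 0.1782, 0.1688]
tool_rot: [179.9, -0.2, -3.3]
force: [-1.0, 0.2, 0.1]
gripper_width: -0.0001
```

```bash
python3 -c "
from h import *
import cv2
go(u2w(-.105,.043,.15),np.degrees(V[2]))
"
```

```text
pos [0.6354 0.1782 0.1688] rot [179.9  -0.2  -3.3] w -0.0001 F [-1.   0.2  0.1] t 4.2 unit [0.0322 0.0566 0.1688] board [-0.3108  0.4717  0.1688]
j [   7.   36.  -36.   90.   23.   61. -129.]
toolshift mm [-137.3   13.1   18.5] turn 0.003
```

>>> servo_tool(
  increments=[0, 9, 0, 0, 0, 3, 0, 0, -8, 0, 0, 0, -10, 0, 1, 0, -10, 0, 2, 0, -10, 0, 2, 0, -10, 0, 3, 0, -10, 0, 3, 0, -10, 0, 4, 0, -10, 0, 4, 0, 0, 0, 0, 0],
)

```text
time: 5.3
position: [0.5516, 0.1711, 0.1525]
tool_rot: [180.0, -0.6, -3.3]
force: [0.1, 0.5, 0.7]
gripper_width: 0.0001
```

```bash
python3 -c "
from h import *
import cv2
go(u2w(-.085,.043,.135),np.degrees(V[2]))
cv2.imwrite('pics/s3.png',read_camera('scene')['frame'][140:350,150:430,::-1].repeat(2,0).repeat(2,1))
"
```

```text
pos [0.5516 0.1711 0.1525] rot [180.   -0.6  -3.3] w 0.0001 F [0.1 0.5 0.7] t 5.3 unit [-0.051   0.0444  0.1525] board [-0.3577  0.4019  0.1525]
j [   9.   29.  -38.  104.   22.   54. -131.]
toolshift mm [-34.1   1.3  17.2] turn 0.004
```

View pics/s3.png

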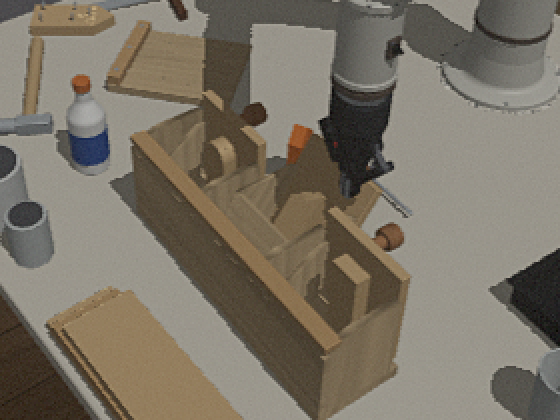

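>>> servo_tool(
  increments=[-10, 0, 4, 0, -10, 0, 4, 0, -8, 0, 3, 0, -6, 0, 3, 0, -4, 0, 2, 0, 0, 0, 0, 0, 0, 0, 0, 0, 0, 0, 0, 0, 0, 0, 0, 0, 0, 0, 0, 0],
)

```text
time: 6.35
position: [0.516, 0.1732, 0.1368]
tool_rot: [-179.9, -1.1, -3.4]
force: [0.7, 0.1, 2.7]
gripper_width: 0.0004
```

```bash
python3 -c "
from h import *
import cv2
go(u2w(-.036,-.006,.24),np.degrees(V[2]))
cv2.imwrite('pics/s4.png',read_camera('scene')['frame'][140:350,150:430,::-1].repeat(2,0).repeat(2,1))
cv2.imwrite('pics/w4.png',read_camera('wrist')['frame'][:,:,::-1])
"
```

```text
pos [0.516  0.1732 0.1368] rot [-179.9   -1.1   -3.4] w 0.0004 F [0.7 0.1 2.7] t 6.35 unit [-0.0867  0.0444  0.1368] board [-0.3817  0.3755  0.1368]
j [   9.   27.  -38.  109.   22.   50. -134.]
toolshift mm [  52.6   50.3 -102.3] turn 0.002
```

View pics/s4.png

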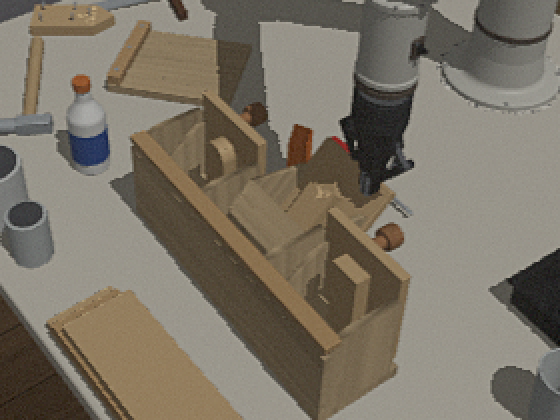

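View pics/w4.png

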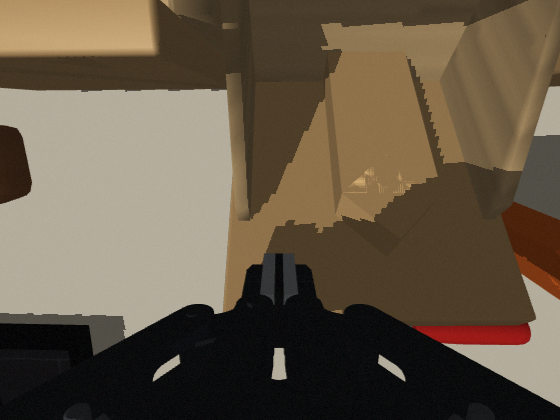

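>>> servo_tool(
  increments=[2, 0, -20, 0, 5, 5, -30, 0, 20, 20, -30, 0, 25, 25, -22, 0, 0, 0, 0, 0, 0, 0, 0, 0, 0, 0, 0, 0],
  hand=0.45,
)

```text
time: 7.15
position: [0.5616, 0.1198, 0.2406]
tool_rot: [-179.9, -0.7, -3.2]
force: [0.3, -0.1, -0.2]
gripper_width: 0.0621
```

```bash
python3 -c "
from h import *
import cv2
go(u2w(-.036,-.006,.15),np.degrees(V[2]))
o=get_obs();c=read_camera('wrist')
cv2.imwrite('pics/w5.png',c['frame'][:,:,::-1])
def bp(u,n,y,t=.8): return u2w(-u*np.sin(t)+n*np.cos(t),y,.025+u*np.cos(t)+n*np.sin(t))
for t in (.75,.8):
  print(t,'panel top in corners',wproj([bp(.16,.015,.0705,t),bp(.16,.015,-.0705,t)],o,c),'blank top face ridge, eaves, base', wproj([bp(.13,.037,-.006,t),bp(.107,.037,.017,t),bp(.107,.037,-.029,t),bp(.01,.037,.017,t),bp(.01,.037,-.029,t)],o,c))
"
```

```text
pos [0.5616 0.1198 0.2406] rot [-179.9   -0.7   -3.2] w 0.0621 F [ 0.3 -0.1 -0.2] t 7.15 unit [-0.038  -0.0062  0.2406] board [-0.3115  0.3774  0.2406]
j [  17.   23.  -40.  100.   16.   63. -122.]
toolshift mm [ 0.9 -0.1 90.6] turn 0.005
0.75 panel top in corners [[175.7 287.9]
 [362.9 289.1]] blank top face ridge, eaves, base [[277.6 239.9]
 [248.2 212.7]
 [307.4 213.1]
 [253.5 121. ]
 [303.6 121.3]]
0.8 panel top in corners [[178.2 291.8]
 [360.8 293. ]] blank top face ridge, eaves, base [[277.6 245.6]
 [248.6 218. ]
 [307.  218.4]
 [253.5 122.9]
 [303.6 123.2]]
```

View pics/w5.png

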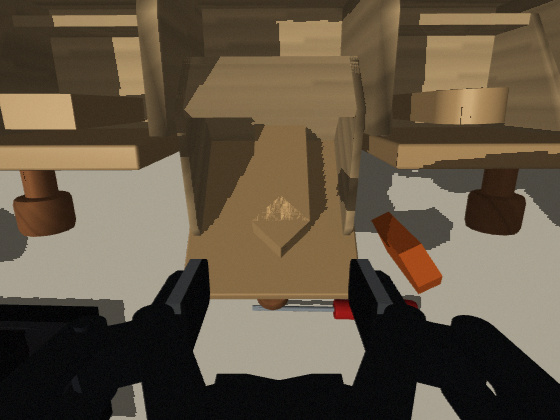

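>>> servo_tool(
  increments=[5, 3, 20, 0, 0, 0, 40, 0, 0, 0, 40, 0, 0, 0, 25, 0, 0, 0, 10, 0, 0, 0, 3, 0, 0, 0, 0, 0],
)

```text
time: 7.9
position: [0.5621, 0.1236, 0.0955]
tool_rot: [-179.8, -0.3, -2.5]
force: [0.6, -0.2, 0.1]
gripper_width: 0.062
```

```bash
python3 -c "
from h import *
import cv2
go(u2w(-.0335,-.009,.092),np.degrees(V[2]))
o=get_obs();c=read_camera('wrist')
cv2.imwrite('pics/w6.png',c['frame'][:,:,::-1])
"
```

```text
pos [0.5621 0.1236 0.0955] rot [-179.8   -0.3   -2.5] w 0.062 F [ 0.6 -0.2  0.1] t 7.9 unit [-0.0378 -0.0023  0.0955] board [-0.3142  0.3803  0.0955]
j [  12.   33.  -35.  106.   25.   48. -128.]
toolshift mm [4.1 6.7 3.5] turn 0.017
```

View pics/w6.png

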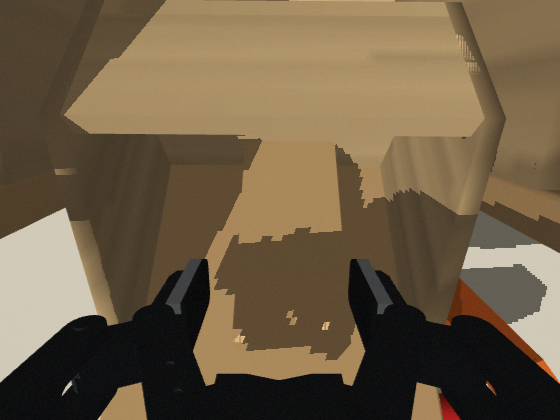

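>>> servo_tool(
  increments=[4, 6, 0, 0.017, 0, 0, 2, 0, 0, 0, 0, 0],
)

```text
time: 8.25
position: [0.5692, 0.1176, 0.0975]
tool_rot: [-179.8, -0.7, -3.6]
force: [-0.1, 0.5, 0.9]
gripper_width: 0.0619
```

```bash
python3 -c "
from h import *
import cv2
go(u2w(-.0335,-.009,.090),np.degrees(V[2]))
o=get_obs();c=read_camera('wrist')
cv2.imwrite('pics/w7.png',c['frame'][:,:,::-1])
"
```

```text
pos [0.5692 0.1176 0.0975] rot [-179.8   -0.7   -3.6] w 0.0619 F [-0.1  0.5  0.9] t 8.25 unit [-0.0303 -0.008   0.0975] board [-0.305   0.382   0.0975]
j [  12.   33.  -35.  105.   25.   48. -128.]
toolshift mm [-3.3  1.1  7.4] turn -0.002
```

View pics/w7.png

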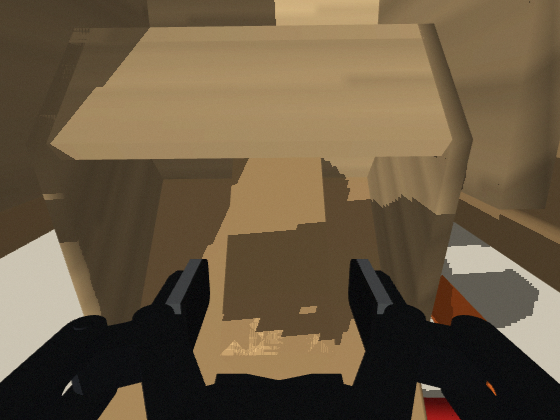

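>>> servo_tool(
  increments=[-1, 0, 4, 0, -1, 0, 3, 0, 0, 0, 1, 0, 0, 0, 0, 0],
)

```text
time: 8.7
position: [0.5678, 0.1174, 0.0897]
tool_rot: [-179.8, -0.8, -3.6]
force: [0.0, -0.8, -0.1]
gripper_width: 0.0619
```

```bash
python3 -c "
from h import *
go(u2w(-.0335,-.009,.090),np.degrees(V[2]))
"
```

```text
pos [0.5678 0.1174 0.0897] rot [-179.8   -0.8   -3.6] w 0.0619 F [ 0.  -0.8 -0.1] t 8.7 unit [-0.0316 -0.0082  0.0897] board [-0.3057  0.3808  0.0897]
j [  12.   34.  -34.  106.   25.   47. -129.]
toolshift mm [-1.8  0.8 -0.3] turn -0.003
```

>>> servo_tool(
  increments=[0, 0, 0, 0, 0, 0, 0, 0, 0, 0, 0, 0, 0, 0, 0, 0, 0, 0, 0, 0],
  hand=-1,
  squeeze=70,
)

```text
time: 9.2
position: [0.5677, 0.1177, 0.09]
tool_rot: [-179.8, -0.8, -3.6]
force: [-0.6, 0.2, 0.6]
gripper_width: 0.0443
```

```bash
python3 -c "
from h import *
go(u2w(-.0335,-.009,.24),np.degrees(V[2]))
"
```

```text
pos [0.5677 0.1177 0.09  ] rot [-179.8   -0.8   -3.6] w 0.0443 F [-0.6  0.2  0.6] t 9.2 unit [-0.0318 -0.0079  0.09  ] board [-0.3061  0.3809  0.09  ]
j [  12.   34.  -34.  106.   25.   47. -129.]
toolshift mm [   0.5    0.5 -150. ] turn -0.002
```

>>> servo_tool(
  increments=[0, 0, -4, 0, 0, 0, -8, 0, 0, 0, -12, 0, 0, 0, -15, 0, 0, 0, -20, 0, 0, 0, -20, 0, 0, 0, -25, 0, 0, 0, -25, 0, 0, 0, -20, 0, 0, 0, -10, 0, 0, 0, 0, 0],
)

```text
time: 10.3
position: [0.5656, 0.1183, 0.2654]
tool_rot: [-179.7, -1.2, -3.5]
force: [0.8, 0.0, -0.5]
gripper_width: 0.0443
```

```bash
python3 -c "
from h import *
import cv2
go(u2w(-.0335,-.009,.24),np.degrees(V[2]))
c=read_camera('wrist')
cv2.imwrite('pics/w8.png',c['frame'][:,:,::-1])
cv2.imwrite('pics/s8.png',read_camera('scene')['frame'][100:310,150:430,::-1].repeat(2,0).repeat(2,1))
"
```

```text
pos [0.5656 0.1183 0.2654] rot [-179.7   -1.2   -3.5] w 0.0443 F [ 0.8  0.  -0.5] t 10.3 unit [-0.0339 -0.0074  0.2654] board [-0.3079  0.3797  0.2654]
j [  18.   21.  -41.   98.   15.   65. -121.]
toolshift mm [-0.1  1.7 25.4] turn -0.0
```

View pics/w8.png

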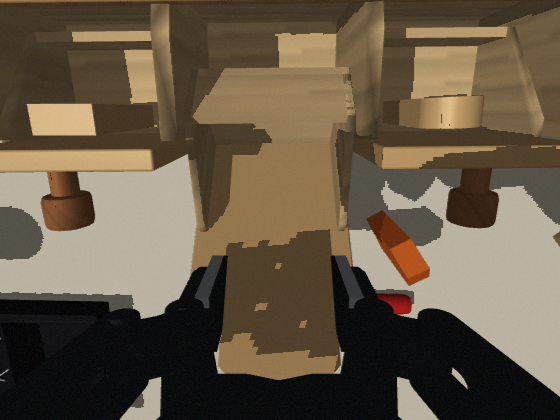

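View pics/s8.png

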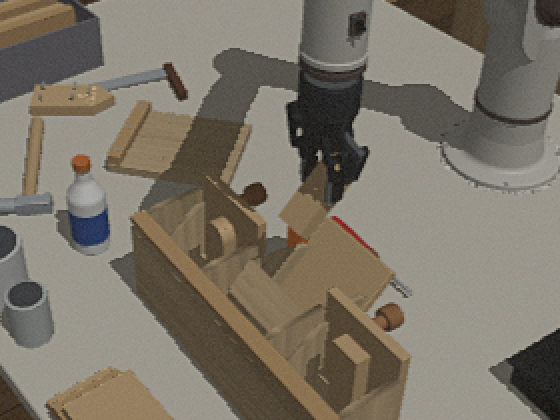

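```bash
python3 -c "
from h import *
go(u2w(.02,0,.20,Wb),np.degrees(Wb[2]))
"
```

```text
pos [0.5647 0.118  0.2633] rot [-179.7   -1.    -3.5] w 0.0443 F [-0.8 -0.4 -0.5] t 10.4 unit [-0.0348 -0.0078  0.2633] board [-0.3082  0.3787  0.2633]
j [  18.   21.  -41.   98.   16.   65. -121.]
toolshift mm [-60.5 497.9  59.9] turn 0.833
```

>>> servo_tool(
  increments=[-2, 12, 0, 0, -3, 25, 0, 0, -3, 27, 0, 0, -3, 27, 0, 0, -3, 27, 0, 0, -3, 27, 0, 0, -3, 27, 0, 0, -3, 27, 0, 0, -3, 27, 0, 0, -3, 27, 0, 0, -3, 27, 0, 0, -3, 27, 0, 0, -3, 27, 0, 0, -3, 27, 0, 0, -3, 27, 0, 0, -3, 27, 0, 0, -3, 27, 0, 0, -3, 27, 0, 0, -3, 20, 0, 0, -3, 10, 0, 0],
)

```text
time: 12.4
position: [0.442, -0.4062, 0.2296]
tool_rot: [-178.9, 1.9, -3.8]
force: [-1.1, -0.2, -0.6]
gripper_width: 0.0445
```

```bash
python3 -c "
from h import *
go(u2w(.02,0,.20,Wb),np.degrees(Wb[2]))
"
```

```text
pos [ 0.442  -0.4062  0.2296] rot [-178.9    1.9   -3.8] w 0.0445 F [-1.1 -0.2 -0.6] t 12.4 unit [-0.1255 -0.5385  0.2296] board [ 0.0236 -0.0452  0.2296]
j [ 61.  26. -28.  94.  13.  65. -64.]
toolshift mm [ 31.8 -32.7  29.1] turn 0.827
```

>>> servo_tool(
  increments=[0, 0, 0, 0.1, 0, 0, 0, 0.12, 0, 0, 0, 0.12, 0, 0, 0, 0.12, 0, 0, 0, 0.12, 0, 0, 0, 0.12, 0, 0, 0, 0.08, 0, 0, 0, 0.04, 0, 0, 0, 0, 0, 0, 0, 0],
)

```text
time: 13.4
position: [0.4307, -0.4027, 0.2183]
tool_rot: [179.1, 3.4, -52.9]
force: [-0.0, -0.7, -0.8]
gripper_width: 0.0444
```

```bash
python3 -c "
from h import *
go(u2w(.03,0,.12,Wb),np.degrees(Wb[2]))
import cv2
c=read_camera('wrist')
cv2.imwrite('pics/w9.png',c['frame'][:,:,::-1])
cv2.imwrite('pics/s9.png',read_camera('scene')['frame'][50:260,100:380,::-1].repeat(2,0).repeat(2,1))
"
```

```text
pos [ 0.4307 -0.4027  0.2183] rot [179.1   3.4 -52.9] w 0.0444 F [-0.  -0.7 -0.8] t 13.4 unit [-0.137  -0.5357  0.2183] board [ 0.0137 -0.0518  0.2183]
j [  54.   25.  -18.   96.    8.   65. -109.]
toolshift mm [ 20.5 -53.8  96.4] turn -0.03
```

View pics/w9.png

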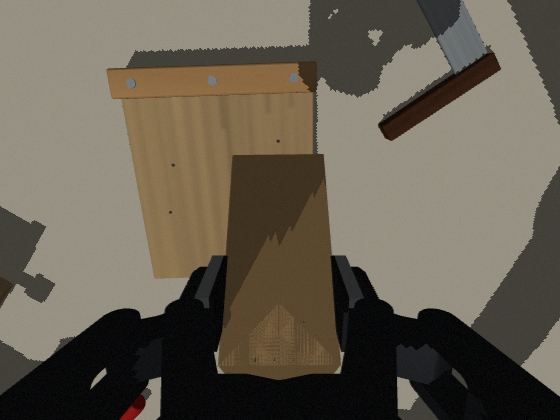

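View pics/s9.png

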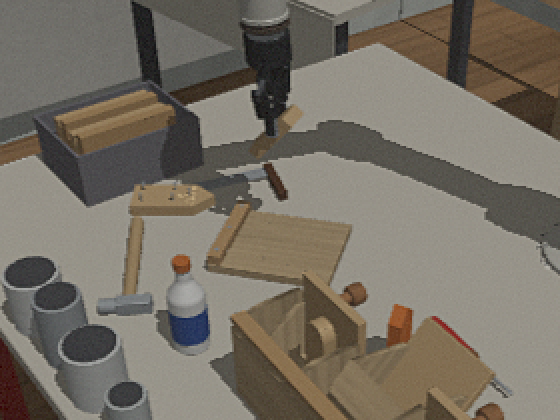

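```bash
python3 -c "
from h import *
o=get_obs()
b=lambda x,y,z:u2w(x,y,z,Wb)
print(wproj([b(.085,.09,.038),b(.11,.09,.038),b(.11,-.09,.038),b(-.11,.09,.018),b(.085,.09,.018)],o))
M=R.from_euler('xyz',o['tool_rot'],degrees=True).as_matrix()
print(M, w2u(M[:2,2].tolist()+[0],[0,0,Wb[2]]))
"
```

```text
[[110.1  97.3]
 [104.2  66.5]
 [316.   60.1]
 [152.3 277.6]
 [119.6  96.1]]
[[ 0.60151409 -0.79740883 -0.04816583]
 [-0.79667388 -0.60323473  0.03766433]
 [-0.05908917  0.01571683 -0.99812898]] [-0.05953158 -0.01394774  0.        ]
```

>>> servo_tool(
  increments=[2, -5, 5, -0.03, 2, -7, 12, 0, 2, -7, 14, 0, 2, -7, 14, 0, 2, -7, 14, 0, 2, -7, 14, 0, 2, -6, 12, 0, 2, -4, 8, 0, 0, 0, 4, 0, 0, 0, 0, 0],
)

```text
time: 14.55
position: [0.4792, -0.3762, 0.1084]
tool_rot: [179.2, 3.6, -50.9]
force: [0.0, 0.6, -1.0]
gripper_width: 0.0443
```

```bash
python3 -c "
from h import *
go(u2w(.03,0,.075,Wb),np.degrees(Wb[2]))
"
```

```text
pos [ 0.4792 -0.3762  0.1084] rot [179.2   3.6 -50.9] w 0.0443 F [ 0.   0.6 -1. ] t 14.55 unit [-0.0902 -0.5063  0.1084] board [0.0235 0.0025 0.1084]
j [  49.   34.  -17.   97.   11.   54. -114.]
toolshift mm [ 8.6  2.1 33. ] turn 0.006
```

>>> servo_tool(
  increments=[3, 1, 10, 0, 3, 1, 10, 0, 1, 0, 8, 0, 0, 0, 5, 0, 0, 0, 2, 0, 0, 0, 0, 0],
)

```text
time: 15.15
position: [0.4799, -0.3843, 0.0713]
tool_rot: [179.2, 3.5, -51.1]
force: [-0.2, 0.9, -0.3]
gripper_width: 0.0446
```

```bash
python3 -c "
from h import *
go(u2w(.03,0,.067,Wb),np.degrees(Wb[2]))
import cv2
c=read_camera('wrist')
cv2.imwrite('pics/w10.png',c['frame'][:,:,::-1])
cv2.imwrite('pics/s10.png',cv2.resize(read_camera('scene')['frame'][100:220,160:320,::-1],None,fx=4,fy=4))
"
```

```text
pos [ 0.4799 -0.3843  0.0713] rot [179.2   3.5 -51.1] w 0.0446 F [-0.2  0.9 -0.3] t 15.15 unit [-0.0891 -0.5144  0.0713] board [ 0.0302 -0.0021  0.0713]
j [  48.   37.  -17.   97.   13.   51. -115.]
toolshift mm [ 0.  -2.1  4.3] turn 0.003
```

View pics/w10.png

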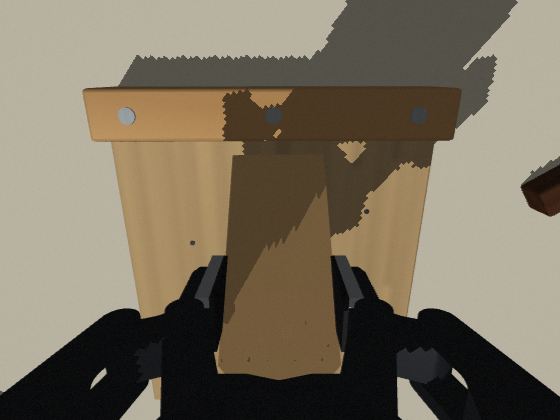

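View pics/s10.png

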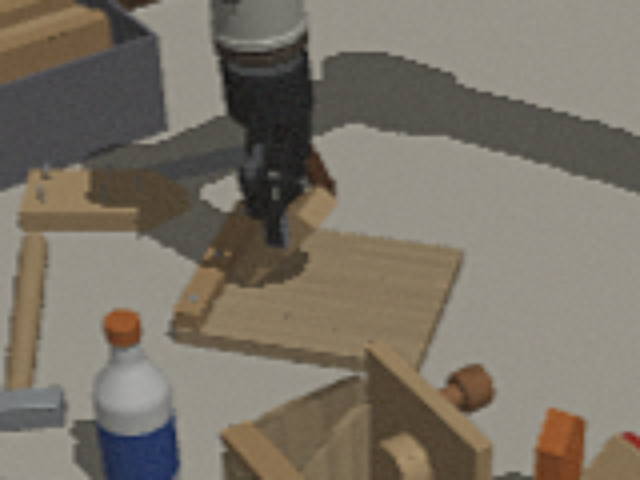

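>>> servo_tool(
  increments=[0, 0, 2, 0, 0, 0, 3, 0, -1, 0, 3, 0, -2, 0, 4, 0, -2, 0, 4, 0, -2, 0, 4, 0],
  squeeze=25,
)

```text
time: 15.85
position: [0.48, -0.3836, 0.0662]
tool_rot: [179.2, 2.5, -51.1]
force: [-5.2, 2.6, 20.4]
gripper_width: 0.0447
```

```bash
python3 -c "
from h import *
go(u2w(.0,0,.025,Wb),np.degrees(Wb[2]))
import cv2
c=read_camera('wrist')
cv2.imwrite('pics/w11.png',c['frame'][:,:,::-1])
"
```

```text
pos [ 0.48   -0.3836  0.0662] rot [179.2   2.5 -51.1] w 0.0447 F [-5.2  2.6 20.4] t 15.85 unit [-0.0889 -0.5136  0.0662] board [ 0.0297 -0.0015  0.0662]
j [  48.   37.  -16.   98.   13.   49. -115.]
toolshift mm [-27.9  -2.1  42.4] turn 0.002
```

View pics/w11.png

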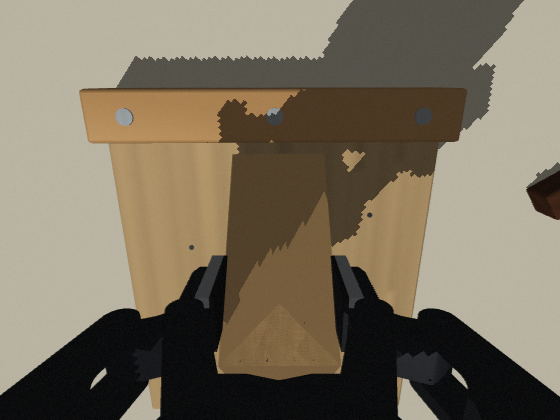

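>>> servo_tool(
  increments=[-5, 0, 0, 0, -8, 0, 1, 0, -8, 0, 2, 0, -8, 0, 3, 0],
  squeeze=20,
)

```text
time: 16.3
position: [0.4652, -0.364, 0.0653]
tool_rot: [179.3, 1.8, -51.1]
force: [3.4, -1.2, 9.6]
gripper_width: 0.0445
```

```bash
python3 -c "
from h import *
go(u2w(.0,0,.025,Wb),np.degrees(Wb[2]))
import cv2
c=read_camera('wrist')
cv2.imwrite('pics/w12.png',c['frame'][:,:,::-1])
cv2.imwrite('pics/s12.png',cv2.resize(read_camera('scene')['frame'][100:220,160:320,::-1],None,fx=4,fy=4))
"
```

```text
pos [ 0.4652 -0.364   0.0653] rot [179.3   1.8 -51.1] w 0.0445 F [ 3.4 -1.2  9.6] t 16.3 unit [-0.1049 -0.495   0.0653] board [ 0.0052 -0.0007  0.0653]
j [  48.   35.  -17.  103.   13.   46. -116.]
toolshift mm [-4.  -1.2 40.4] turn 0.001
```

View pics/w12.png

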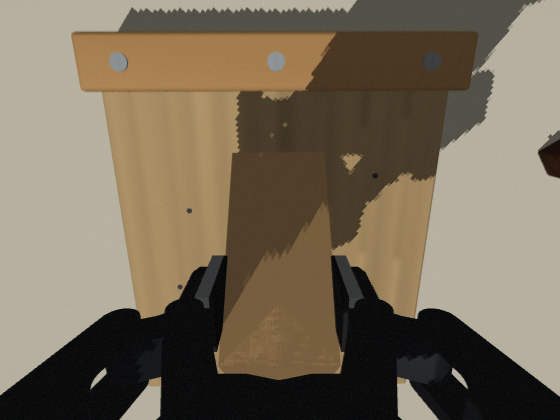

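View pics/s12.png

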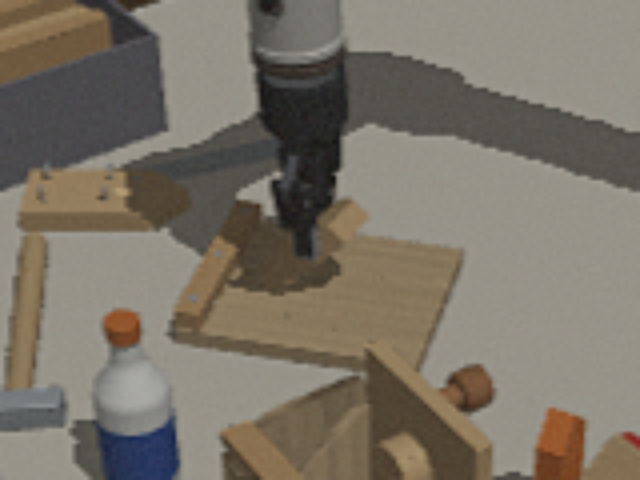

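>>> servo_tool(
  increments=[-3, 0, 7, 0, -6, 0, 10, 0, -6, 0, 10, 0],
)

```text
time: 16.7
position: [0.4552, -0.3513, 0.0488]
tool_rot: [179.2, 1.6, -51.1]
force: [-5.8, 4.8, 21.5]
gripper_width: 0.0446
```

```bash
python3 -c "
from h import *
go(u2w(.0,0,.025,Wb),np.degrees(Wb[2]))
import cv2
c=read_camera('wrist')
cv2.imwrite('pics/w13.png',c['frame'][:,:,::-1])
"
```

```text
pos [ 0.4552 -0.3513  0.0488] rot [179.2   1.6 -51.1] w 0.0446 F [-5.8  4.8 21.5] t 16.7 unit [-0.1156 -0.4829  0.0488] board [-0.011  -0.0006  0.0488]
j [  47.   35.  -16.  106.   14.   43. -118.]
toolshift mm [11.6 -0.9 23.5] turn 0.001
```

View pics/w13.png

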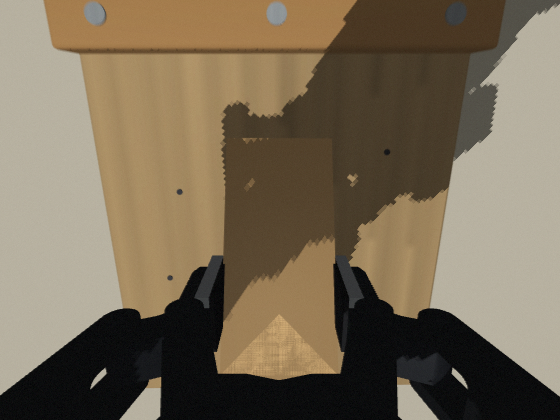

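>>> servo_tool(
  increments=[-5, 0, 9, 0, -4, 0, 9, 0],
)

```text
time: 16.95
position: [0.4479, -0.3427, 0.033]
tool_rot: [179.1, 1.5, -51.1]
force: [-5.5, 4.1, 14.5]
gripper_width: 0.0447
```

```bash
python3 -c "
from h import *
go(u2w(.0,0,.025,Wb),np.degrees(Wb[2]))
import cv2
c=read_camera('wrist')
cv2.imwrite('pics/w14.png',c['frame'][:,:,::-1])
"
```

```text
pos [ 0.4479 -0.3427  0.033 ] rot [179.1   1.5 -51.1] w 0.0447 F [-5.5  4.1 14.5] t 16.95 unit [-0.1235 -0.4747  0.033 ] board [-0.0223 -0.0009  0.033 ]
j [  47.   35.  -16.  107.   14.   41. -119.]
toolshift mm [22.5 -0.9  7.4] turn 0.002
```

View pics/w14.png

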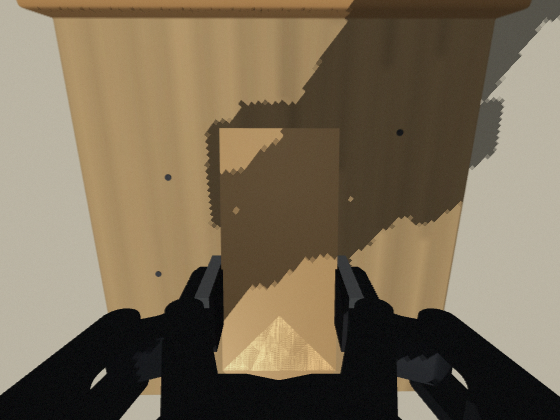

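Nearly flat; go a little lower.

>>> servo_tool(
  increments=[-1, 0, 6, 0, 0, 0, 5, 0, 0, 0, 4, 0],
)

```text
time: 17.3
position: [0.4459, -0.3402, 0.0195]
tool_rot: [179.1, 1.4, -51.0]
force: [-4.9, 1.1, 11.4]
gripper_width: 0.0445
```

```bash
python3 -c "
from h import *
go(u2w(.018,0,.023,Wb),np.degrees(Wb[2]))
import cv2
c=read_camera('wrist')
cv2.imwrite('pics/w15.png',c['frame'][:,:,::-1])
cv2.imwrite('pics/s15.png',cv2.resize(read_camera('scene')['frame'][100:220,160:320,::-1],None,fx=4,fy=4))
"
```

```text
pos [ 0.4459 -0.3402  0.0195] rot [179.1   1.4 -51. ] w 0.0445 F [-4.9  1.1 11.4] t 17.3 unit [-0.1256 -0.4723  0.0195] board [-0.0255 -0.0008  0.0195]
j [  46.   36.  -15.  108.   15.   39. -119.]
toolshift mm [43.4 -0.6 -4.6] turn 0.003
```

View pics/w15.png

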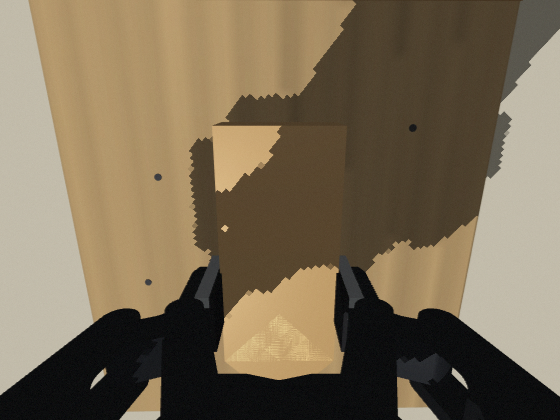

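View pics/s15.png

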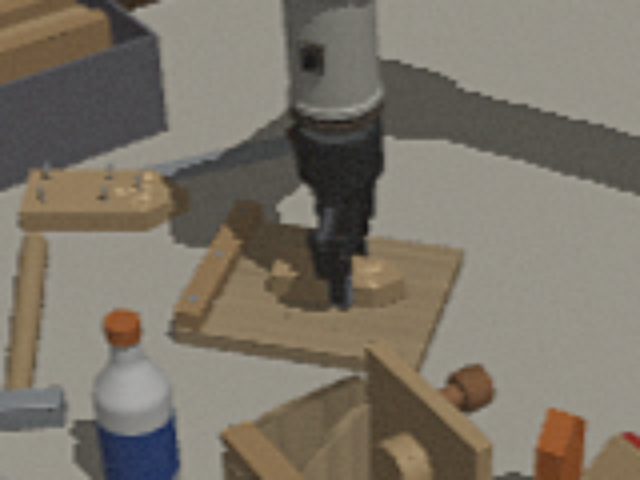

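>>> servo_tool(
  increments=[4, 0, -1, 0, 6, 0, 0, 0, 6, 0, 0, 0, 6, 0, 0, 0, 6, 0, 0, 0, 5, 0, 0, 0, 4, 0, 0, 0],
)

```text
time: 18.1
position: [0.4633, -0.36, 0.0202]
tool_rot: [178.9, 2.4, -50.8]
force: [-5.3, 4.5, 12.1]
gripper_width: 0.0448
```

```bash
python3 -c "
from h import *
go(u2w(.018,0,.023,Wb),np.degrees(Wb[2]))
import cv2
c=read_camera('wrist')
cv2.imwrite('pics/w16.png',c['frame'][:,:,::-1])
"
```

```text
pos [ 0.4633 -0.36    0.0202] rot [178.9   2.4 -50.8] w 0.0448 F [-5.3  4.5 12.1] t 18.1 unit [-0.107  -0.4911  0.0202] board [0.0009 0.0003 0.0202]
j [  47.   39.  -15.  103.   15.   43. -118.]
toolshift mm [16.9  0.5 -3.5] turn 0.008
```

View pics/w16.png

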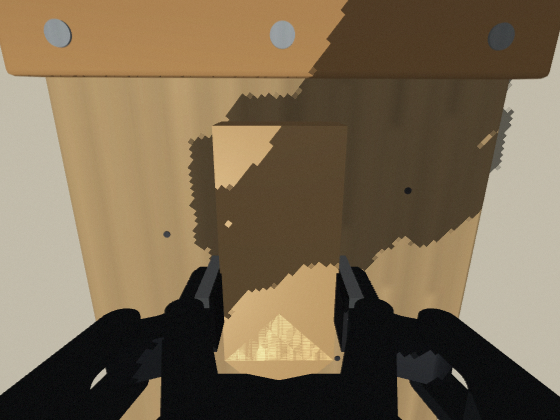

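>>> servo_tool(
  increments=[3, 0, -2, 0, 6, 0, -1, 0, 6, 0, 0, 0, 5, 0, 0, 0, 4, 0, 0, 0],
)

```text
time: 18.65
position: [0.473, -0.3718, 0.0193]
tool_rot: [178.7, 3.5, -50.7]
force: [-9.3, 9.9, 14.6]
gripper_width: 0.0449
```

```bash
python3 -c "
from h import *
go(u2w(.018,0,.023,Wb),np.degrees(Wb[2]))
import cv2
c=read_camera('wrist')
cv2.imwrite('pics/w17.png',c['frame'][:,:,::-1])
"
```

```text
pos [ 0.473  -0.3718  0.0193] rot [178.7   3.5 -50.7] w 0.0449 F [-9.3  9.9 14.6] t 18.65 unit [-0.0967 -0.5022  0.0193] board [0.0161 0.0005 0.0193]
j [  47.   40.  -15.  100.   14.   45. -117.]
toolshift mm [ 1.7  0.6 -3.8] turn 0.009
```

View pics/w17.png

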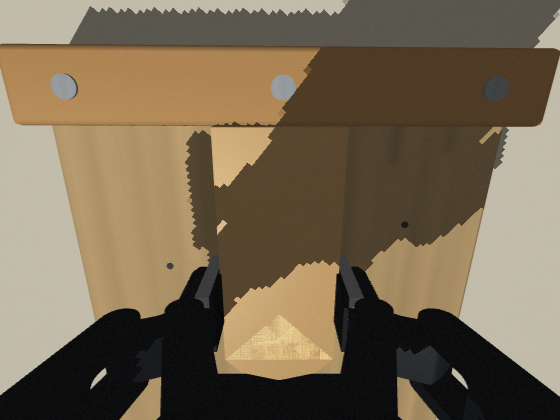

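>>> servo_tool(
  increments=[2, 0, -1, 0, 0, 0, 0, 0],
)

```text
time: 18.9
position: [0.4729, -0.3716, 0.0197]
tool_rot: [178.6, 3.9, -50.8]
force: [-0.7, -0.5, 6.6]
gripper_width: 0.0445
```

>>> servo_tool(
  increments=[0, 0, -1, 0, 0, 0, 0, 0, 0, 0, 0, 0, 0, 0, 0, 0],
  hand=0.4,
)

```text
time: 19.3
position: [0.4733, -0.3725, 0.0195]
tool_rot: [178.6, 3.9, -50.8]
force: [0.3, -0.6, -0.5]
gripper_width: 0.0596
```

>>> servo_tool(
  increments=[0, 0, -10, 0, 0, 0, -20, 0, 0, 0, -30, 0, 0, 0, -30, 0, -5, 0, -30, 0, 0, 0, 0, 0, 0, 0, 0, 0],
)

```text
time: 20.0
position: [0.4777, -0.3732, 0.1465]
tool_rot: [178.6, 3.9, -50.8]
force: [-0.9, 0.2, -0.5]
gripper_width: 0.0597
```

```bash
python3 -c "
from h import *
go(u2w(.018,0,.2,Wb),np.degrees(Wb[2]))
import cv2
o=get_obs();c=read_camera('wrist')
cv2.imwrite('pics/w18.png',c['frame'][:,:,::-1])
b=lambda x,y,z:u2w(x,y,z,Wb)
print(wproj([b(.085,.09,.038),b(.085,-.09,.038),b(.085,.023,.04),b(.085,-.023,.04),b(-.012,.023,.04),b(-.012,-.023,.04),b(-.035,0,.04)],o,c))
cv2.imwrite('pics/s18.png',cv2.resize(read_camera('scene')['frame'][100:220,160:320,::-1],None,fx=4,fy=4))
"
```

```text
pos [ 0.4777 -0.3732  0.1465] rot [178.6   3.9 -50.8] w 0.0597 F [-0.9  0.2 -0.5] t 20.0 unit [-0.0918 -0.5034  0.1465] board [0.0202 0.0033 0.1465]
j [  48.   31.  -18.   96.   11.   59. -114.]
toolshift mm [ -5.9   4.6 -53.1] turn 0.007
[[146.9 103.4]
 [409.4 105.7]
 [245.7 104.5]
 [313.3 105.1]
 [248.7 234. ]
 [307.6 233.9]
 [277.9 259.8]]
```

View pics/w18.png

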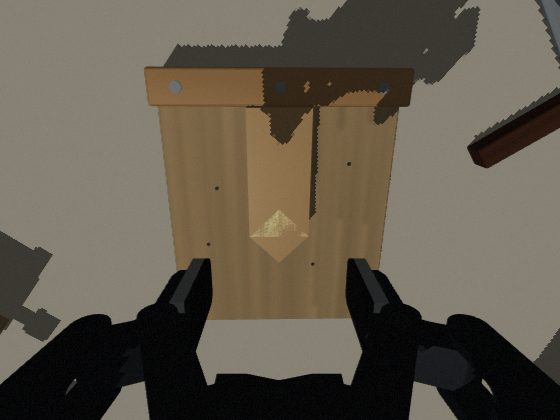

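View pics/s18.png

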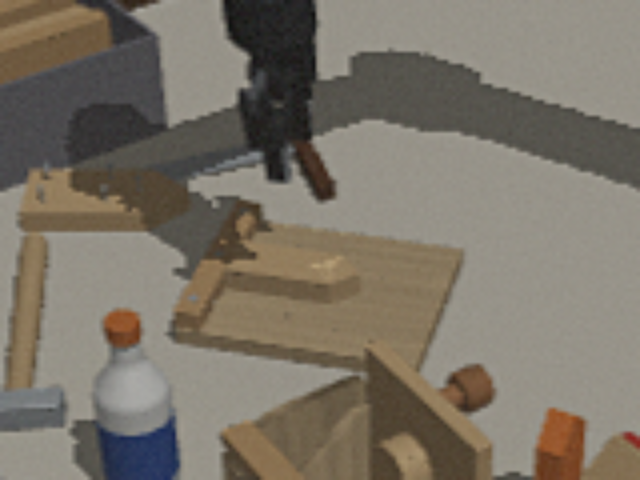

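>>> servo_tool(
  increments=[-4, 0, -25, -0.08, 0, 0, -30, -0.12, 0, 0, -30, -0.12, 0, 0, -25, -0.12, 0, 0, 0, -0.12, 0, 0, 0, -0.12, 0, 0, 0, -0.1, 0, 0, 0, -0.04, 0, 0, 0, 0],
  hand=-1,
)

```text
time: 21.0
position: [0.4771, -0.3711, 0.2481]
tool_rot: [-177.1, 4.6, -1.6]
force: [-0.5, 0.2, -0.3]
gripper_width: -0.0
```

```bash
python3 -c "
from h import *
go(u2w(-.16,.043,.25),np.degrees(V[2]))
"
```

```text
pos [ 0.4771 -0.3711  0.2481] rot [-177.1    4.6   -1.6] w -0.0 F [-0.5  0.2 -0.3] t 21.0 unit [-0.0926 -0.5013  0.2481] board [0.0182 0.0041 0.2481]
j [ 56.  28. -29.  90.  13.  72. -67.]
toolshift mm [ -50.  -545.4   29.3] turn 0.032
```

>>> servo_tool(
  increments=[-3, -15, 1, 0.03, -3, -25, 1, 0, -3, -30, 1, 0, -3, -32, 1, 0, -3, -32, 1, 0, -3, -32, 1, 0, -3, -32, 1, 0, -3, -32, 1, 0, -3, -32, 1, 0, -3, -32, 1, 0, -3, -32, 1, 0, -3, -32, 1, 0, -3, -32, 1, 0, -3, -32, 1, 0, -3, -32, 1, 0, -3, -30, 1, 0, -3, -20, 1, 0, 0, -10, 0, 0, 0, 0, 0, 0],
)

```text
time: 22.9
position: [0.4555, 0.1644, 0.2484]
tool_rot: [-177.0, 6.1, -5.2]
force: [0.2, -0.6, -0.3]
gripper_width: 0.0002
```

```bash
python3 -c "
from h import *
go(u2w(-.16,.043,.14),np.degrees(V[2]))
import cv2
c=read_camera('wrist')
cv2.imwrite('pics/w19.png',c['frame'][:,:,::-1])
"
```

```text
pos [0.4555 0.1644 0.2484] rot [-177.     6.1   -5.2] w 0.0002 F [ 0.2 -0.6 -0.3] t 22.9 unit [-0.1466  0.0318  0.2484] board [-0.4127  0.3227  0.2484]
j [  20.   17.  -46.  107.    7.   65. -124.]
toolshift mm [ -2.1  -5.  109.6] turn -0.031
```

View pics/w19.png

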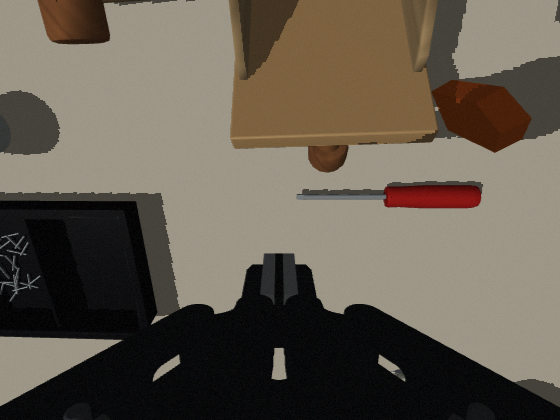

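>>> servo_tool(
  increments=[0, -2, 15, -0.03, 0, -2, 30, 0, 0, -1, 30, 0, 0, 0, 30, 0, 0, 0, 20, 0, 0, 0, 7, 0, 0, 0, 0, 0],
)

```text
time: 23.65
position: [0.4461, 0.1638, 0.1118]
tool_rot: [-177.2, 6.0, -4.6]
force: [-0.3, 0.4, 0.8]
gripper_width: -0.0
```

```bash
python3 -c "
from h import *
go(u2w(-.08,.043,.13),np.degrees(V[2]))
"
```

```text
pos [0.4461 0.1638 0.1118] rot [-177.2    6.    -4.6] w -0.0 F [-0.3  0.4  0.8] t 23.65 unit [-0.156   0.0307  0.1118] board [-0.4182  0.315   0.1118]
j [  14.   27.  -41.  115.   16.   49. -130.]
toolshift mm [ 73.4 -15.  -25.4] turn -0.02
```

>>> servo_tool(
  increments=[0, -8, 0, 0, 0, -4, 0, 0, 8, 0, -2, 0, 10, 0, -3, 0, 10, 0, -3, 0, 10, 0, -3, 0, 10, 0, -3, 0, 10, 0, -3, 0, 10, 0, -3, 0, 10, 0, -3, 0],
)

```text
time: 24.65
position: [0.5255, 0.1715, 0.1358]
tool_rot: [-177.5, 6.8, -4.4]
force: [-15.7, -3.8, 35.0]
gripper_width: -0.0002
```

```bash
python3 -c "
from h import *
go(u2w(-.012,.043,.155),np.degrees(V[2]))
import cv2
cv2.imwrite('pics/s20.png',cv2.resize(read_camera('scene')['frame'][140:350,150:430,::-1],None,fx=2,fy=2))
"
```

```text
pos [0.5255 0.1715 0.1358] rot [-177.5    6.8   -4.4] w -0.0002 F [-15.7  -3.8  35. ] t 24.65 unit [-0.0772  0.0432  0.1358] board [-0.3744  0.3817  0.1358]
j [  12.   32.  -39.  103.   17.   57. -128.]
toolshift mm [ 62.5  -2.1 -26.7] turn -0.017
```

View pics/s20.png

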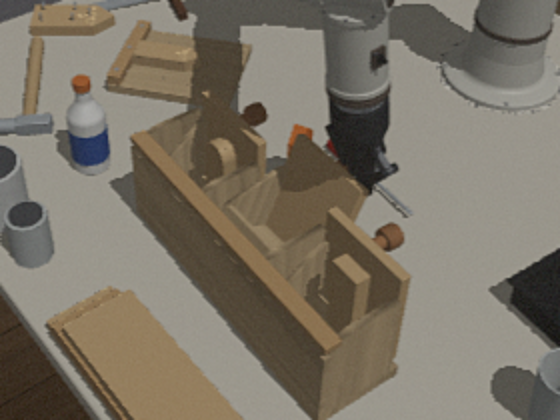

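>>> servo_tool(
  increments=[-3, 0, -8, 0, 0, 0, -8, 0, 2, 0, -2, 0, 0, 0, 0, 0],
)

```text
time: 25.1
position: [0.5355, 0.1691, 0.1573]
tool_rot: [-177.3, 6.1, -4.7]
force: [-0.3, -0.4, -0.8]
gripper_width: 0.0001
```

```bash
python3 -c "
from h import *
go(u2w(-.013,.043,.165),np.degrees(V[2]))
import cv2
cv2.imwrite('pics/s21.png',cv2.resize(read_camera('scene')['frame'][140:350,150:430,::-1],None,fx=2,fy=2))
"
```

```text
pos [0.5355 0.1691 0.1573] rot [-177.3    6.1   -4.7] w 0.0001 F [-0.3 -0.4 -0.8] t 25.1 unit [-0.067   0.0414  0.1573] board [-0.3663  0.388   0.1573]
j [  13.   31.  -40.  101.   17.   59. -127.]
toolshift mm [ 52.8  -3.4 -13.2] turn -0.021
```

View pics/s21.png

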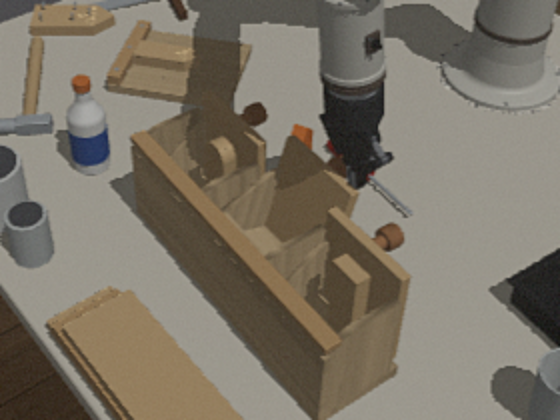

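Free of the load. Push on, keeping the tip near the panel's top.

>>> servo_tool(
  increments=[6, 0, -2, 0, 8, 0, -3, 0, 8, 0, -3, 0, 8, 0, -2, 0, 6, 0, -2, 0],
)

```text
time: 25.65
position: [0.5742, 0.1645, 0.1641]
tool_rot: [-177.4, 6.3, -4.7]
force: [0.2, 1.5, 0.6]
gripper_width: 0.0001
```

```bash
python3 -c "
from h import *
go(u2w(-.010,.043,.168),np.degrees(V[2]))
import cv2
cv2.imwrite('pics/s22.png',cv2.resize(read_camera('scene')['frame'][140:350,150:430,::-1],None,fx=2,fy=2))
"
```

```text
pos [0.5742 0.1645 0.1641] rot [-177.4    6.3   -4.7] w 0.0001 F [0.2 1.5 0.6] t 25.65 unit [-0.0281  0.0391  0.1641] board [-0.3384  0.4153  0.1641]
j [  12.   34.  -39.   95.   17.   63. -126.]
toolshift mm [17.5 -4.5 -5.7] turn -0.021
```

View pics/s22.png

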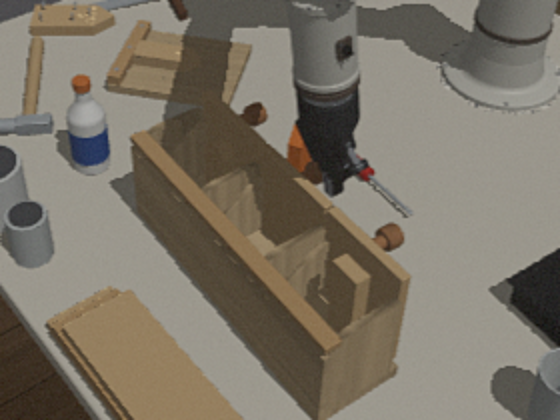

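>>> servo_tool(
  increments=[5, -2, -1, 0, 5, -2, -1, 0, 4, 0, -1, 0, 3, 0, 0, 0],
)

```text
time: 26.1
position: [0.5881, 0.1678, 0.1649]
tool_rot: [-177.5, 7.0, -4.6]
force: [-11.7, -1.9, 8.6]
gripper_width: -0.0
```

>>> servo_tool(
  increments=[3, 0, 0, 0, 3, 0, 0, 0],
)

```text
time: 26.3
position: [0.5877, 0.1681, 0.1646]
tool_rot: [-177.7, 7.7, -4.4]
force: [-8.5, -0.9, 7.7]
gripper_width: 0.0001
```

```bash
python3 -c "
from h import *
go(u2w(-.010,.043,.168),np.degrees(V[2]))
"
```

```text
pos [0.5877 0.1681 0.1646] rot [-177.7    7.7   -4.4] w 0.0001 F [-8.5 -0.9  7.7] t 26.3 unit [-0.0148  0.0435  0.1646] board [-0.3328  0.4281  0.1646]
j [  11.   36.  -38.   92.   18.   66. -126.]
toolshift mm [ 4.4  0.3 -4. ] turn -0.016
```

Firm stop: the bin is home. Back off and up, then look.

>>> servo_tool(
  increments=[-8, 0, 0, 0, -12, 0, -2, 0, -15, 0, -10, 0, -15, 0, -25, 0, -15, 0, -30, 0, -10, 0, -30, 0, 0, 0, 0, 0, 0, 0, 0, 0],
)

```text
time: 27.1
position: [0.5193, 0.1707, 0.2745]
tool_rot: [-177.8, 7.7, -4.2]
force: [-0.4, -0.7, -1.2]
gripper_width: -0.0001
```

```bash
python3 -c "
from h import *
go(u2w(-.010,.043,.168),np.degrees(V[2]))
import cv2
o=get_obs();c=read_camera('wrist');f=c['frame'][:,:,::-1]
cv2.imwrite('pics/w23.png',f)
print(wproj([u2w(-.03,0,.17),u2w(-.03,.145,.17),u2w(0,.0725,.185),u2w(0,-.0725,.185),u2w(0,.2155,.185),u2w(0,-.2155,.185)],o,c))
cv2.imwrite('pics/s23.png',cv2.resize(read_camera('scene')['frame'][100:310,150:430,::-1],None,fx=2.85,fy=2.85))
"
```

```text
pos [0.5193 0.1707 0.2745] rot [-177.8    7.7   -4.2] w -0.0001 F [-0.4 -0.7 -1.2] t 27.1 unit [-0.0833  0.042   0.2745] board [-0.3776  0.3764  0.2745]
j [  15.   24.  -43.   95.   11.   73. -124.]
toolshift mm [86.8  1.7 95.8] turn -0.013
[[345.6 111.5]
 [131.2 113.8]
 [230.   65.6]
 [478.5  61.6]
 [ -1.3  69.4]
 [738.7  57.3]]
```

View pics/w23.png

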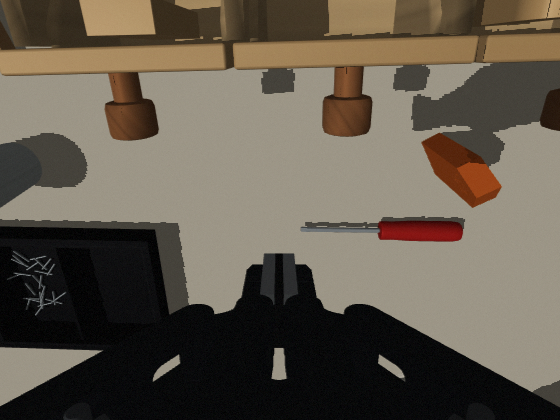

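View pics/s23.png

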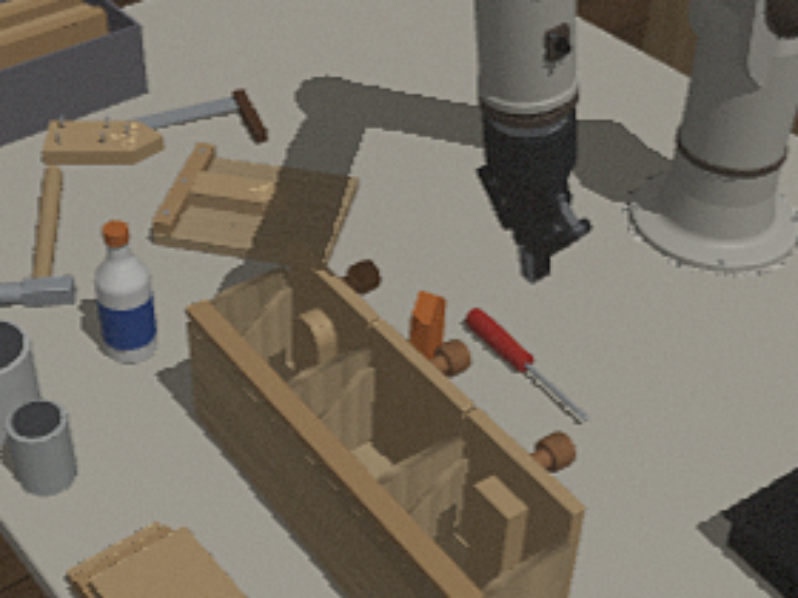

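```bash
python3 -c "
from rig import *
print(job_done())"
```

```text
the job is handed in; nothing more can be done
None
```

The job is handed in, at about 27 s of the 64 s allowed; no verdict was reported. The house-shaped blank lies on the nailing board against the stop batten, and all three bins look shut.

- **What I did:**
  - I hooked the middle bin open from inside with closed fingers and lifted the blank out by its sides.
  - I touched its flat end down on the board and turned it flat while still gripped. It was not dropped.
  - I slid it to the batten until the contact force rose, let go, and pushed the bin shut to a firm stop.
- **Last checks on the blank:** the wrist picture after release shows it flat and square, within about 2 mm of the batten and near the board's middle line.
- **Last checks on the rest:** the final pictures show the three bin fronts in line. The other two blanks, the screwdriver, the glue bottle and the orange look-alike appear where they were, and the arm stands clear.
- **What did not go to plan:**
  - On the first closing push the gripper caught on the panel's top edge, with about 35 N upward and 15 N back. The cap on body contact is 40 N, and I can't tell whether the fingers or the gripper's body took the load. I backed off and pushed again higher up.
  - The tool drifted to about 8° of tilt by the end, with no effect that I could see.

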